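# Hold a manifold block against the sprung stop of a drilling fixture

### The arm

A 6-joint arm with a two-finger parallel gripper is mounted at the origin on the work surface. World frame = base frame: x ahead of the robot, y to its left, z up, the work surface at z = 0. Lengths are in mm, angles in rad, forces in N, time in s.
With the tool pointing down it reaches from about 350 to 875 mm from the base axis. Payload 4.2 kg.
Tool frame: the origin (TCP) lies at the centre of the arm's flange, where the gripper is bolted on; the fingertips stand 182 mm ahead of it and the grasp point (between the pads) lies 164 mm ahead of it (env.grip_depth is the distance from the TCP to the grasp point, in mm); z points along the fingers, y is the line along which they close (so a half turn about z gives the same grasp; the last joint's range is limited). The gripper opens to 87 mm and grips with 3 to 60 N. Pads are 19 mm wide; open, the fingers measure 117 mm over their backs; the gripper's body (75 mm by 190 mm) begins 51 mm behind the grasp point.
Start: joints at [1.535, 0.385, 0.008, 0, -1.194, -0.259], TCP at [181.561, 598.027, 404.75] pointing down, gripper open.
Joint ranges: [-3.14, 3.14], [-1.21, 2.06], [-1.07, 1.41], [-3.16, 2.05], [-2.99, -0.16], [-3.1, 3.1]. Speed limits (rad/s): [2.79, 2.79, 3.14, 3.14, 3.14, 3.14].

### API

Orientations are given as [roll, pitch, yaw] about the fixed x, y, z axes, in that order (R = Rz(yaw) Ry(pitch) Rx(roll)).
In Python, from plant import env, viewer gives the robot as it stands.
- The arm moves only by the tool step_arm, never from a script. Its argument "increments" is a list of rows, each an object with "slide": the shift along the tool's x, y, z as a fraction of full scale, a list of three; "delta_rot": the turn, a rotation vector about the tool's x, y, z as a fraction of full scale, a list of three; "fingers": the closure, from -1 (fully open) to 1 (shut). In form: [{"slide": [dx, dy, dz], "delta_rot": [ax, ay, az], "fingers": fingers}, ...]. A call has 1 to 5 rows; each row is the pose to reach, as a shift and turn from the pose commanded when the call began, along the tool's axes at that moment, turning the shorter way round; what a row does not reach only later rows make up. Full scale, the value 1, is 0.8 m for a shift and pi rad for a turn. A row lasts 1/10 s, in which the tool goes at most 50 mm and 8.59 degrees, less where a joint would pass 70% of its speed; a pose out of reach is approached as far as the arm can. A call with a number of a shift or a turn outside -1 to 1 is refused whole. A call with a gripper value outside its range is refused whole. The fingers move at their own pace and stop on an object; "squeeze" is the grip in N (left out, the last holds). Time passes only in rows, so rows that repeat a pose let the fingers close. It gives the time, the measured TCP pose, the force, the opening and the grip force at its end, in the units of the state.
- env.sense(): the state, without advancing time (a new reading comes with each control period).
- viewer.read_camera(name): name is "scene" or "top" or "wrist"; returns (picture, depth): 400x640x3 uint8, red, green, blue; 400x640 float32, mm along the optical axis (not along the pixel's ray), 0 where there is no reading.
- viewer.camera_params(name): a dict with "fx", "fy", "cx", "cy" (pixels), "R" (3x3) and "t" (3): a world point X has camera coordinates R X + t. Camera axes: x right, y down, z forward; pixel columns grow to the right and rows downward; lengths in mm; the calibration is good to about 2 mm. A picture is of the moment at which its call begins: read the wrist's pose just before it. camera_params takes no time and is no camera call; for the wrist camera it gives the pose at the moment of the call.
- env.job_done(): hands the job in; it is judged then, once.
The state is a dict: "time": time; "joint_positions": joint angles; "dq": joint speeds; "joint_efforts": joint torques, N m; "eef_pos": TCP position; "ee_rot": TCP orientation; "ft_force": force on the tool from outside, world axes, zero at the start; "wrist_torque": the same for the moment, N m; "gripper_width": opening from 0.0 (shut) to 1.0 (fully open); "gripper_force": force on a finger pad.
Only numpy, scipy, OpenCV 4.12 (cv2) and the standard library are available. Lean on these libraries where they do the work, as an engineer would, in place of code of your own. Each camera call takes 0.05 s, during which the arm holds its last target. There are 200 camera calls.

### The job

First give a burst of air: twist the red spring-return knob on the blow-off valve clockwise to its stop, hold it a moment and let it spring back. Then lay the aluminium block (not the brass one) flat on the fixture plate, lengthwise between the scribed lines, and gently push its end flush against the orange sprung stop with about 10 N (red pointer's tip in the green). Keep that push steady for at least two seconds and finish while still holding the block there for a colleague to clamp; leave everything else where it is.

Things in the scene. Friction and masses are not known exactly. Their poses are not given: they have to be found in the camera images.
- fixture: Fixed aluminium plate 240 x 220 x 12 mm on the table; origin under its centre, z up, x towards the stop (the push direction). Blue stop housing at x 77 to 112 mm, y +-35, top at z 48. Two dark swung-away clamps, top at z 46 mm, at x -45 to 31, y +-84 to +-106. Two thin black scribed lines along x at y +-27 mm: the block lies centred between them, on the plate's top at z 12.
- stop_face (a point): Centre of the front face of the orange stop pad (46 mm wide, 32 mm high, 12 mm thick); the face looks to the fixture's -x. At rest this point is at x = 45, y = 0, z = 30 mm of the fixture and it moves along the fixture's x as the pad is pushed in.
- stop (a joint): How far the orange pad is pushed in along the fixture's x: 0 at rest to 0.018 m (hard stop). Preloaded spring: 3.2 N at the start plus 0.8 N per mm, so 10 N at 8.5 mm. The tip of the pad's red pointer lies over the green patch on the housing from about 5 to 14 N. Sliding the block on the plate takes up to 4 N of friction more.
- block: Loose bare-aluminium manifold block, 80 (x) x 46 (y) x 36 (z) mm, 0.3 to 0.42 kg, with black round ports on top and on its two ends; origin at the centre of its underside, z up, x along its length. Either end may face the stop. Starts flat on the table to the robot's left, on one of two places.
- brass_block: Loose brass block of the same shape and size, about 0.95 kg, on the other of the two places: not wanted, leave it.
- valve: Fixed grey blow-off valve body 90 x 90 x 40 mm on the table; origin at the centre of its underside, z up; the knob is on its top.
- knob_grip (a point): On the knob's upright turning axis, 70 mm above the table. The knob is a red upright bar 46 mm long, 14 mm thick, from 48 to 78 mm above the table, on a black disc; at rest the bar lies along the valve's x; this point's x axis turns with the bar.
- knob (a joint): Knob angle, 0 at rest, growing clockwise seen from above to its stop at 1.1 rad; a light spring (about 0.1 N m at the stop) turns it back to 0 when let go.
- red_cup: Red plastic cup, 90 mm across, 110 mm tall, origin under its centre: leave it.
- wipes_can: Orange and black can, 80 mm across, 90 mm tall, origin under its centre: leave it.
- wrench: Steel wrench 180 mm long lying on the table: leave it.
- screwdriver: Screwdriver 200 mm long lying on the table: leave it.
- coolant: White bottle with blue label, 70 mm across, 190 mm tall, origin under its centre: leave it.
Not all that is in view belongs to the job. What is shaped like the valve but blue or turquoise is not meant.

How it is judged:
By the outcome, as a careful person would: the job done as asked, in the order asked, and still so for the second after the job is handed in, while the arm keeps its last pose, push and grip.
It also fails if it takes over 70 s, if anything falls off the work surface, if the arm or the gripper's body presses on something with over 40 N, if the wrist force passes 120 N, or if a joint passes its speed limit or range.

## Working session

There is one attempt and no reset: what is moved stays moved. The work goes in short steps, Python scripts to look and compute and a tool call to move; the robot and the scene stay as the last step left them, time stands still between calls to the robot, and variables do not carry over. Pictures are saved under pics/ and viewed, at most 10 in all, crops included, and the job is handed in when it is done.

Besides the shell and the picture viewer there is one more tool, called after ">>>" as name(argument=value, ...) on one line, values as JSON. step_arm: Moves the arm, as the interface text tells. Its arguments: {"type":"object","properties":{"increments":{"type":"array"},"squeeze":{"type":"number"}},"required":["increments"]}

```bash
mkdir -p pics; ls; python3 - <<'E'
from plant import env, viewer
import cv2,numpy as np
s=env.sense();print(s)
for n in ("scene","top"):
    p,d=viewer.read_camera(n);cv2.imwrite(f"pics/{n}0.png",p[:,:,::-1]);np.save(f"pics/{n}0.npy",d)
    print(n,viewer.camera_params(n))
E
```

```text
pics
{'time': 0.0, 'joint_positions': array([ 1.53459855e+00,  3.85541931e-01,  6.62330584e-03, -4.95708129e-04,
       -1.19402592e+00, -2.58554093e-01]), 'dq': array([-9.29361624e-05, -1.20727174e-05,  7.86908140e-04,  3.79155181e-04,
        2.74779956e-04,  3.84671094e-04]), 'joint_efforts': array([ 4.33005080e-04, -3.90667355e+01,  1.87404388e+01,  4.21985328e+00,
        1.09962738e-02, -1.84785495e-04]), 'eef_pos': array([181.49748593, 597.84377043, 403.66751336]), 'ee_rot': array([ 3.13939804e+00, -1.04037152e-04, -2.94934630e-01]), 'ft_force': array([-0.42516302,  0.05613467,  0.26016296]), 'wrist_torque': array([0.02614553, 0.01211075, 0.01273203]), 'gripper_force': 0.0, 'gripper_width': 0.9963121442856017}
scene {'fx': 427.2726347674001, 'fy': 427.2726347674001, 'cx': 320.3669060964612, 'cy': 198.64823727141982, 'R': array([[-1.01209829e-01,  9.94864984e-01,  4.84005059e-04],
       [ 7.64547871e-01,  7.80904308e-02, -6.39819067e-01],
       [-6.36571382e-01, -6.43859335e-02, -7.68525424e-01]]), 't': array([  60.83858361, -356.55074525, 1982.04440291])}
top {'fx': 424.5363953397388, 'fy': 424.5363953397388, 'cx': 317.1121254287095, 'cy': 194.83791623028372, 'R': array([[ 1.04121959e-03, -9.99999118e-01,  8.24138898e-04],
       [-9.87705468e-01, -1.15725034e-03, -1.56322004e-01],
       [ 1.56322820e-01, -6.51240964e-04, -9.87705802e-01]]), 't': array([ -27.08763272,  542.22205334, 1226.27380537])}
```

View pics/top0.png

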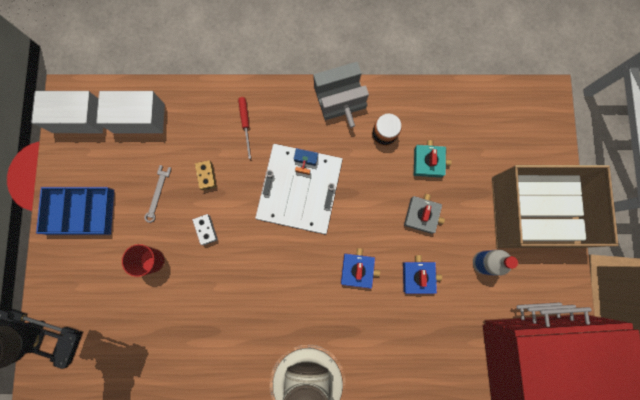

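View pics/scene0.png

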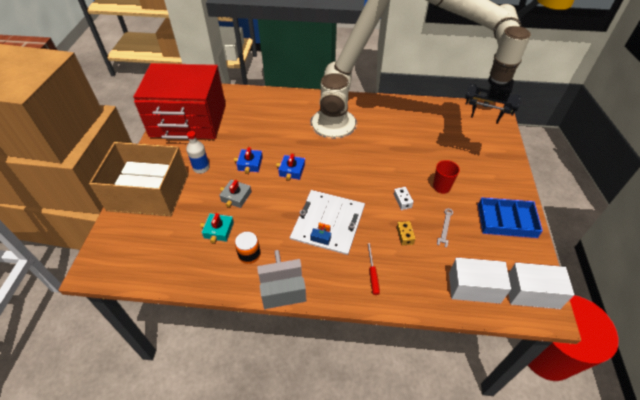

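The top view shows the grey valve at about (424,214), the aluminium block at (204,230), the brass one at (205,176), and the fixture at (300,188) with the stop at its upper end. The scene view agrees. I'll take rough poses from depth, then refine them with the wrist camera.

```bash
cat > h.py <<'E'
from plant import env, viewer
import cv2,numpy as np
from scipy.spatial.transform import Rotation as Ro
def cloud(d,c):
    v,u=np.mgrid[:d.shape[0],:d.shape[1]]
    P=np.stack([(u-c['cx'])/c['fx']*d,(v-c['cy'])/c['fy']*d,d],-1)
    return (P-c['t'])@c['R']
def px(c,u,v,z):
    "world point at height z seen at pixel u,v"
    r=np.array([(u-c['cx'])/c['fx'],(v-c['cy'])/c['fy'],1])@c['R']; o=-c['t']@c['R']
    return o+r*(z-o[2])/r[2]
def proj(c,X):
    q=c['R']@np.asarray(X,float)+c['t']; return q[:2]/q[2]*[c['fx'],c['fy']]+[c['cx'],c['cy']]
def rect(P,m):
    r=cv2.minAreaRect(P[m][:,:2].astype(np.float32)); return np.round(r[0],1),np.round(r[1],1),round(r[2],1),np.round(np.median(P[m][:,2]),1)
def snap(name,n):
    s=env.sense(); c=viewer.camera_params(n); p,d=viewer.read_camera(n)
    cv2.imwrite(f"pics/{name}.png",p[:,:,::-1]); np.savez(f"pics/{name}.npz",p=p,d=d,**c); return p,d,c,s
def load(name):
    f=np.load(f"pics/{name}.npz"); return f['p'],f['d'],{k:f[k] for k in('fx','fy','cx','cy','R','t')}
def move(pos,yaw,cmd=None,cyaw=None):
    "slide / delta_rot to reach pos (TCP) with tool down, yaw"
    s=env.sense(); p=s['eef_pos'] if cmd is None else np.array(cmd); R=Ro.from_euler('xyz',s['ee_rot'] if cyaw is None else [np.pi,0,cyaw])
    T=Ro.from_euler('xyz',[np.pi,0,yaw])
    print('slide',np.round(R.inv().apply(np.array(pos)-p)/800,4),'rot',np.round((R.inv()*T).as_rotvec()/np.pi,4))
E
python3 - <<'E'
from h import *
for n,boxes in(("top",dict(alu=(190,210,220,248),brass=(190,158,220,195),fix=(250,140,348,240),valve=(404,192,445,240))),("scene",dict(alu=(390,182,418,212),brass=(395,217,420,248),fix=(285,188,370,255),valve=(215,172,255,212)))):
    d=np.load(f"pics/{n}0.npy");c=viewer.camera_params(n);P=cloud(d,c)
    for k,(a,b,e,f) in boxes.items():
        Q=P[b:f,a:e].reshape(-1,3); z=Q[:,2]
        lo,hi={'fix':(6,18),'valve':(35,43)}.get(k,(28,45))
        print(n,k,rect(Q,(z>lo)&(z<hi)))
        if k=='valve':print(rect(Q,(z>64)&(z<90)))
        if k=='fix':print(rect(Q,(z>40)&(z<60)))
        
print(viewer.camera_params("wrist"))
E
```

```text
top alu (array([441.1, 309.1]), array([80.3, 47.1]), 20.0, np.float64(36.5))
top brass (array([607.8, 313.9]), array([81.8, 47.4]), 11.8, np.float64(36.5))
top fix (array([565.6,  31.5]), array([301.8, 306.4]), 90.0, np.float64(12.2))
(array([620.8,  19.5]), array([209.8, 125.1]), 80.3, np.float64(47.4))
top valve (array([ 486.2, -344.6]), array([90.5, 90.6]), 73.5, np.float64(40.0))
(array([ 486.2, -344.7]), array([14.7, 45.5]), 73.8, np.float64(77.3))
scene alu (array([446.8, 307.2]), array([87. , 46.6]), 20.9, np.float64(34.4))
scene brass (array([613.2, 313. ]), array([85.4, 46.8]), 12.3, np.float64(35.2))
scene fix (array([570.3,  26.5]), array([309.3, 318.3]), 7.1, np.float64(11.2))
(array([625.3,   7.4]), array([209.5, 130.2]), 66.5, np.float64(46.0))
scene valve (array([ 492.1, -346.1]), array([93.8, 94.9]), 75.5, np.float64(39.2))
(array([ 491.6, -344.1]), array([18.3, 47.5]), 70.5, np.float64(74.8))
{'fx': 309.6580882803345, 'fy': 309.6580882803345, 'cx': 315.9978555351479, 'cy': 197.5928402636841, 'R': array([[-0.28997948, -0.95703177,  0.00144644],
       [-0.91723394,  0.27835146,  0.28496028],
       [-0.27311866,  0.08130591, -0.95853823]]), 't': array([623.81063654, -34.45904535, 391.73611647])}
```

>>> step_arm(increments=[{"slide": [0.212,0.143,0],"delta_rot": [0,0,0],"fingers": -1},{"slide": [0.212,0.143,0],"delta_rot": [0,0,0],"fingers": -1},{"slide": [0.212,0.143,0],"delta_rot": [0,0,0],"fingers": -1},{"slide": [0.212,0.143,0],"delta_rot": [0,0,0],"fingers": -1},{"slide": [0.212,0.143,0],"delta_rot": [0,0,0],"fingers": -1}])

```text
time: 0.6
eef_pos: [312.6, 435.4, 404.6]
ee_rot: [3.14, 0.0, -0.3]
ft_force: [0.2, 1.1, -0.2]
gripper_width: 1.002
gripper_force: 0.0
```

>>> step_arm(increments=[{"slide": [0.212,0.143,0],"delta_rot": [0,0,0],"fingers": -1},{"slide": [0.212,0.143,0],"delta_rot": [0,0,0],"fingers": -1},{"slide": [0.212,0.143,0],"delta_rot": [0,0,0],"fingers": -1},{"slide": [0.212,0.143,0],"delta_rot": [0,0,0],"fingers": -1},{"slide": [0.212,0.143,0],"delta_rot": [0,0,0],"fingers": -1}])

```text
time: 1.1
eef_pos: [441.7, 277.3, 404.3]
ee_rot: [3.14, 0.0, -0.3]
ft_force: [-0.4, -0.9, 0.6]
gripper_width: 0.997
gripper_force: 0.0
```

```bash
python3 - <<'E'
from h import *
p,d,c,s=snap("w1","wrist");print(s['eef_pos'],s['ee_rot'],s['joint_positions'])
P=cloud(d,c)
for k,b in dict(alu=(441,309),brass=(608,314)).items():
    m=(np.hypot(P[...,0]-b[0],P[...,1]-b[1])<65)&(P[...,2]>28)&(P[...,2]<45)
    print(k,rect(P,m))
move([480,60,404.7],-0.295); 
E
```

```text
[441.67482171 277.3249849  404.34619721] [ 3.14030635e+00  2.39923159e-04 -3.00473227e-01] [ 8.72167040e-01  2.09193601e-01 -2.43842316e-01  3.08520146e-04
 -1.11903914e+00  3.98021353e-01]
alu (array([443.6, 309.1]), array([80.8, 46.5]), 20.2, np.float64(36.8))
brass (array([610.1, 314.4]), array([80.8, 46. ]), 12.2, np.float64(36.7))
slide [ 0.127   0.2466 -0.0003] rot [ 0.0003  0.0001 -0.0014]
```

>>> step_arm(increments=[{"slide": [0.127,0.247,0],"delta_rot": [0,0,0],"fingers": -1},{"slide": [0.127,0.247,0],"delta_rot": [0,0,0],"fingers": -1},{"slide": [0.127,0.247,0],"delta_rot": [0,0,0],"fingers": -1},{"slide": [0.127,0.247,0],"delta_rot": [0,0,0],"fingers": -1},{"slide": [0.127,0.247,0],"delta_rot": [0,0,0],"fingers": -1}])

```text
time: 1.65
eef_pos: [479.2, 60.3, 404.6]
ee_rot: [3.141, 0.0, -0.296]
ft_force: [0.1, 0.9, -0.2]
gripper_width: 0.999
gripper_force: 0.0
```

```bash
python3 - <<'E'
from h import *
p,d,c,s=snap("w2","wrist");print(s['eef_pos'],s['ee_rot'])
P=cloud(d,c)
m=(P[...,2]>9)&(P[...,2]<15)&(np.hypot(P[...,0]-560,P[...,1]-30)<180)
print(rect(P,m))
# robust: largest component
n,l,st,ce=cv2.connectedComponentsWithStats(m.astype(np.uint8));i=1+st[1:,4].argmax();print(rect(P,l==i))
m=(P[...,2]>44)&(P[...,2]<52)&(np.hypot(P[...,0]-640,P[...,1]-20)<60);print('housing',rect(P,m))
hsv=cv2.cvtColor(p,cv2.COLOR_RGB2HSV);o=(hsv[...,0]>5)&(hsv[...,0]<25)&(hsv[...,1]>170)&(hsv[...,2]>150)&(P[...,2]>38)&(np.hypot(P[...,0]-600,P[...,1]-20)<60)
print('pad',o.sum(),rect(P,o) if o.any() else 0)
cr=p[60:330,170:480];cv2.imwrite("pics/w2c.png",cv2.resize(cr,(682,594),interpolation=cv2.INTER_CUBIC)[:,:,::-1])
move([486.2,-345,300],-0.283)
E
```

```text
[479.22087156  60.31049766 404.63363397] [ 3.1412997e+00  4.5820742e-04 -2.9578975e-01]
(array([560.8,  30.6]), array([220.4, 215.8]), 77.8, np.float64(12.6))
(array([560.8,  30.6]), array([220.4, 215.8]), 77.8, np.float64(12.6))
housing (array([634.2,  20.7]), array([57.2, 34.2]), 77.4, np.float64(46.6))
pad 1012 (array([590.3,  23.9]), array([44.3, 76.7]), 77.4, np.float64(47.7))
slide [0.1561 0.4806 0.1311] rot [ 0.0003  0.0002 -0.0045]
```

View pics/w2c.png

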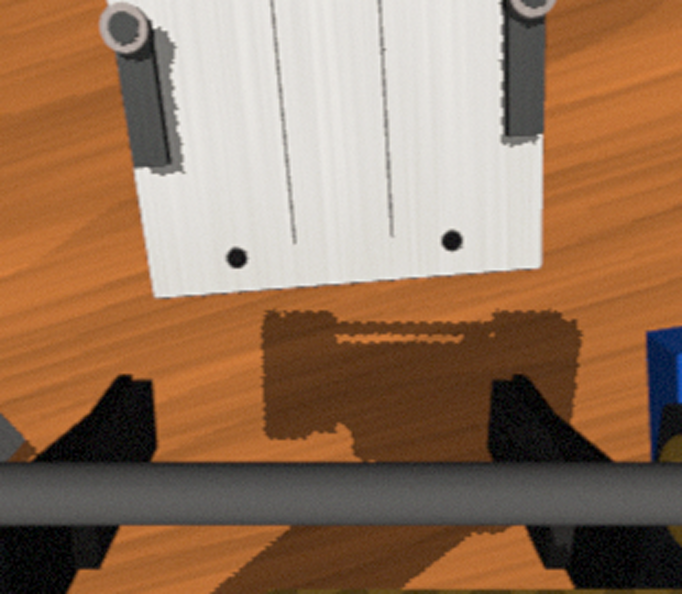

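The crop shows the fixture's scribed lines, running from crop (270,0) to (293,242) and from (381,0) to (391,237). It also shows the clamps at either side, and the plate is clear. Before going to the valve I'll check its clearance to the bottle and refine the fixture from those lines.

```bash
python3 - <<'E'
from h import *
c=viewer.camera_params("top");P=cloud(np.load("pics/top0.npy"),c)
m=(P[...,2]>90)&(P[...,1]<-300)&(P[...,1]>-620)&(P[...,0]>250)&(P[...,0]<700)
n,l,st,ce=cv2.connectedComponentsWithStats(m.astype(np.uint8))
for i in range(1,n):
    if st[i,4]>20: Q=P[l==i];print(st[i,4],Q.min(0).round(),Q.max(0).round())
p,d,c=load("w2")
f=lambda x,y:px(c,170+x/2.2,60+y/2.2,12)
for a,b in(((270,0),(293,242)),((381,0),(391,237))):
    A,B=f(*a),f(*b);print(A.round(1),B.round(1),np.degrees(np.arctan2(*(A-B)[[1,0]])))
cv2.imwrite("pics/w2d.png",cv2.resize(p[0:130,200:460],(780,390),interpolation=cv2.INTER_CUBIC)[:,:,::-1])
E
```

```text
1214 [ 389. -620.   90.] [ 608. -565.  165.]
653 [ 311. -554.   90.] [ 378. -492.  195.]
[607.7  47.9  12. ] [485.9  74.3  12. ] -12.23708357000878
[591.4  -5.7  12. ] [472.8  21.4  12. ] -12.85439471133836
```

View pics/w2d.png

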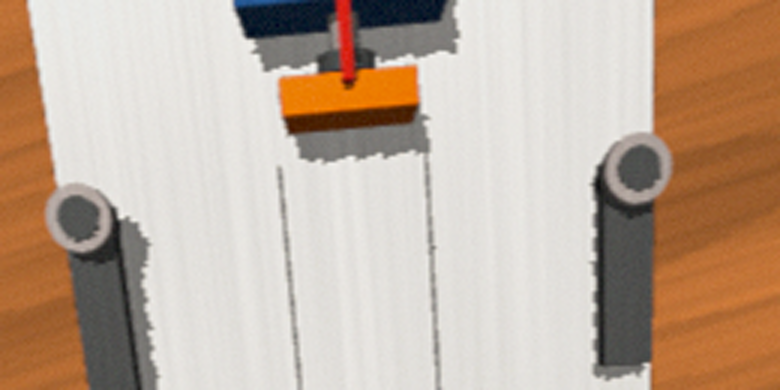

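The crop shows the pad's upper front edge from about (285,115) to (418,105), the red pointer from (345,0) to (348,85), and the scribed lines ending at (280,165) and (428,152). Next I move to the valve.

>>> step_arm(increments=[{"slide": [0.08,0.25,0],"delta_rot": [0,0,0],"fingers": -1},{"slide": [0.08,0.25,0],"delta_rot": [0,0,0],"fingers": -1},{"slide": [0.08,0.25,0],"delta_rot": [0,0,0],"fingers": -1},{"slide": [0.08,0.25,0],"delta_rot": [0,0,0],"fingers": -1},{"slide": [0.08,0.25,0],"delta_rot": [0,0,0],"fingers": -1}])

```text
time: 2.2
eef_pos: [482.8, -150.2, 404.4]
ee_rot: [3.141, 0.0, -0.298]
ft_force: [0.4, 0.4, 0.0]
gripper_width: 1.001
gripper_force: 0.0
```

>>> step_arm(increments=[{"slide": [0.076,0.231,0.131],"delta_rot": [0,0,0],"fingers": -1},{"slide": [0.076,0.231,0.131],"delta_rot": [0,0,0],"fingers": -1},{"slide": [0.076,0.231,0.131],"delta_rot": [0,0,0],"fingers": -1},{"slide": [0.076,0.231,0.131],"delta_rot": [0,0,0],"fingers": -1},{"slide": [0.076,0.231,0.131],"delta_rot": [0,0,0],"fingers": -1}])

```text
time: 2.7
eef_pos: [487.6, -343.5, 296.6]
ee_rot: [-3.141, 0.004, -0.296]
ft_force: [-0.6, 0.4, -0.5]
gripper_width: 0.996
gripper_force: 0.0
```

```bash
python3 - <<'E'
from h import *
p,d,c=load("w2");e=np.array([.9763,-.2164]);n=np.array([.2164,.9763])
for x,y in((285,115),(418,105)):
    X=px(c,200+x/3,y/3,46)[:2];print('pad',X,X@e,X@n)
P=cloud(d,c);
for lo,hi,xm,ym in((44,52,640,20),):
    m=(P[...,2]>lo)&(P[...,2]<hi)&(np.hypot(P[...,0]-xm,P[...,1]-ym)<60)
p,d,c,s=snap("w3","wrist");print(s['eef_pos'],s['ee_rot'])
P=cloud(d,c)
near=np.hypot(P[...,0]-486,P[...,1]+345)<65
print('body',rect(P,near&(P[...,2]>35)&(P[...,2]<43)));print('bar',rect(P,near&(P[...,2]>72)&(P[...,2]<84)))
move([486.2,-345,234],-0.283)
E
```

```text
pad [620.96664747  38.6207043 ] 597.8922175152809 172.08257612218023
pad [611.0562865   -4.22777348] 597.4891426946614 128.10500515298844
[ 487.55152015 -343.54121426  296.6446597 ] [-3.14095736  0.00428841 -0.29582502]
body (array([ 488. , -345.5]), array([90. , 90.5]), 73.6, np.float64(40.7))
bar (array([ 488.2, -345.5]), array([13.7, 46.2]), 73.5, np.float64(78.6))
slide [-0.0009  0.001   0.0771] rot [-0.0001  0.0017 -0.0045]
```

>>> step_arm(increments=[{"slide": [0,0.002,0.06],"delta_rot": [0,0,0],"fingers": -1},{"slide": [0,0.002,0.08],"delta_rot": [0,0,0],"fingers": -1},{"slide": [0,0.002,0.08],"delta_rot": [0,0,0],"fingers": -1},{"slide": [0,0.002,0.08],"delta_rot": [0,0,0],"fingers": -1}])

```text
time: 3.15
eef_pos: [488.0, -342.9, 236.5]
ee_rot: [3.141, -0.001, -0.292]
ft_force: [0.5, 0.1, 0.3]
gripper_width: 1.002
gripper_force: 0.0
```

>>> step_arm(increments=[{"slide": [0,0,0],"delta_rot": [0,0,0],"fingers": 1},{"slide": [0,0,0],"delta_rot": [0,0,0],"fingers": 1},{"slide": [0,0,0],"delta_rot": [0,0,0],"fingers": 1},{"slide": [0,0,0],"delta_rot": [0,0,0],"fingers": 1},{"slide": [0,0,0],"delta_rot": [0,0,0],"fingers": 1}], squeeze=20)

```text
time: 3.65
eef_pos: [486.6, -344.1, 236.3]
ee_rot: [3.142, -0.001, -0.295]
ft_force: [-1.2, -0.3, 0.8]
gripper_width: 0.634
gripper_force: 0.0
```

>>> step_arm(increments=[{"slide": [0,0,0],"delta_rot": [0,0,0],"fingers": 1},{"slide": [0,0,0],"delta_rot": [0,0,0],"fingers": 1},{"slide": [0,0,0],"delta_rot": [0,0,0],"fingers": 1},{"slide": [0,0,0],"delta_rot": [0,0,0],"fingers": 1},{"slide": [0,0,0],"delta_rot": [0,0,0],"fingers": 1}])

```text
time: 4.15
eef_pos: [486.5, -344.3, 236.0]
ee_rot: [3.141, 0.0, -0.294]
ft_force: [-4.3, -13.1, -3.2]
gripper_width: 0.171
gripper_force: 7.6
```

>>> step_arm(increments=[{"slide": [0,0,0],"delta_rot": [0,0,0],"fingers": 1},{"slide": [0,0,0],"delta_rot": [0,0,0],"fingers": 1}])

```text
time: 4.35
eef_pos: [486.3, -344.8, 235.9]
ee_rot: [3.14, 0.0, -0.295]
ft_force: [-1.7, -3.9, -1.0]
gripper_width: 0.159
gripper_force: 20.0
```

>>> step_arm(increments=[{"slide": [0.002,0.001,0],"delta_rot": [0,0,0.04],"fingers": 1},{"slide": [0.002,0.001,0],"delta_rot": [0,0,0.08],"fingers": 1},{"slide": [0.002,0.001,0],"delta_rot": [0,0,0.12],"fingers": 1},{"slide": [0.002,0.001,0],"delta_rot": [0,0,0.16],"fingers": 1},{"slide": [0.002,0.001,0],"delta_rot": [0,0,0.2],"fingers": 1}])

```text
time: 4.85
eef_pos: [487.3, -344.6, 236.0]
ee_rot: [3.141, 0.003, -0.928]
ft_force: [-2.0, 2.8, 3.0]
gripper_width: 0.16
gripper_force: 20.0
```

>>> step_arm(increments=[{"slide": [0,0,0],"delta_rot": [0,0,0.04],"fingers": 1},{"slide": [0,0,0],"delta_rot": [0,0,0.08],"fingers": 1},{"slide": [0,0,0],"delta_rot": [0,0,0.12],"fingers": 1},{"slide": [0,0,0],"delta_rot": [0,0,0.145],"fingers": 1},{"slide": [0,0,0],"delta_rot": [0,0,0.145],"fingers": 1}])

```text
time: 5.35
eef_pos: [487.8, -344.3, 235.9]
ee_rot: [3.141, 0.002, -1.378]
ft_force: [-0.5, 5.8, 2.4]
gripper_width: 0.158
gripper_force: 20.0
```

```bash
python3 - <<'E'
from h import *
s=env.sense();print(s['eef_pos'],s['ee_rot'],s['ft_force'],s['wrist_torque'],s['gripper_force'])
E
```

```text
[ 487.78338323 -344.29164866  235.9321499 ] [ 3.14108068e+00  1.88143809e-03 -1.37832784e+00] [-0.54972348  5.81066932  2.35735942] [1.72763452 0.01689103 0.06164866] 20.001247117761523
```

>>> step_arm(increments=[{"slide": [0,0,0],"delta_rot": [0,0,0.014],"fingers": 1},{"slide": [0,0,0],"delta_rot": [0,0,0.014],"fingers": 1},{"slide": [0,0,0],"delta_rot": [0,0,0.014],"fingers": 1},{"slide": [0,0,0],"delta_rot": [0,0,0.014],"fingers": 1},{"slide": [0,0,0],"delta_rot": [0,0,0.014],"fingers": 1}])

```text
time: 5.85
eef_pos: [487.9, -344.3, 235.9]
ee_rot: [3.141, 0.002, -1.419]
ft_force: [-0.4, 4.9, 2.9]
gripper_width: 0.16
gripper_force: 20.0
```

```bash
python3 - <<'E'
from h import *
s=env.sense();print(s['eef_pos'],s['ee_rot'],s['ft_force'],s['wrist_torque'],s['gripper_force'])
E
```

```text
[ 487.89127779 -344.30734501  235.94411037] [ 3.14073557e+00  1.53883010e-03 -1.41896594e+00] [-0.43565487  4.91154541  2.94481501] [1.70376225 0.00616113 0.38881609] 20.00045595690608
```

At the stop: the wrist torque rose from 0.06 to 0.39 N m. I'll hold it, then release.

>>> step_arm(increments=[{"slide": [0,0,0],"delta_rot": [0,0,0],"fingers": 1},{"slide": [0,0,0],"delta_rot": [0,0,0],"fingers": 1},{"slide": [0,0,0],"delta_rot": [0,0,0],"fingers": 1},{"slide": [0,0,0],"delta_rot": [0,0,0],"fingers": 1},{"slide": [0,0,0],"delta_rot": [0,0,0],"fingers": 1}])

```text
time: 6.35
eef_pos: [487.9, -344.3, 235.9]
ee_rot: [3.141, 0.002, -1.419]
ft_force: [-1.1, 6.4, 3.0]
gripper_width: 0.16
gripper_force: 20.0
```

>>> step_arm(increments=[{"slide": [0,0,0],"delta_rot": [0,0,0],"fingers": -1},{"slide": [0,0,0],"delta_rot": [0,0,0],"fingers": -1},{"slide": [0,0,0],"delta_rot": [0,0,0],"fingers": -1},{"slide": [0,0,0],"delta_rot": [0,0,0],"fingers": -1},{"slide": [0,0,0],"delta_rot": [0,0,0],"fingers": -1}])

```text
time: 6.85
eef_pos: [488.0, -345.6, 236.0]
ee_rot: [-3.141, -0.0, -1.423]
ft_force: [-0.3, 0.4, -1.1]
gripper_width: 0.527
gripper_force: 0.0
```

>>> step_arm(increments=[{"slide": [0,0,0],"delta_rot": [0,0,0],"fingers": -1},{"slide": [0,0,0],"delta_rot": [0,0,0],"fingers": -1},{"slide": [0,0,0],"delta_rot": [0,0,0],"fingers": -1},{"slide": [0,0,-0.05],"delta_rot": [0,0,0],"fingers": -1},{"slide": [0,0,-0.1],"delta_rot": [0,0,0],"fingers": -1}])

```text
time: 7.35
eef_pos: [487.7, -345.1, 315.6]
ee_rot: [3.138, 0.002, -1.422]
ft_force: [0.4, -1.1, 0.6]
gripper_width: 0.956
gripper_force: 0.0
```

>>> step_arm(increments=[{"slide": [0,0,-0.06],"delta_rot": [0,0,0],"fingers": -1},{"slide": [0,0,-0.11],"delta_rot": [0,0,0],"fingers": -1},{"slide": [0,0,-0.11],"delta_rot": [0,0,0],"fingers": -1}])

```text
time: 7.65
eef_pos: [488.7, -345.8, 411.5]
ee_rot: [-3.13, -0.009, -1.422]
ft_force: [0.5, 0.3, -0.1]
gripper_width: 0.997
gripper_force: 0.0
```

```bash
python3 - <<'E'
from h import *
p,d,c,s=snap("w4","wrist");print(s['eef_pos'],s['ee_rot'],s['gripper_width'],s['joint_positions'])
P=cloud(d,c)
near=np.hypot(P[...,0]-486,P[...,1]+345)<45
print('bar',rect(P,near&(P[...,2]>72)&(P[...,2]<84)))
e=np.array([.9763,-.2164])
move([443.6,309.1,404],-1.2182)
E
```

```text
[ 488.70960201 -345.8017042   411.46576813] [-3.13017653 -0.00879624 -1.42157733] 0.9973865370488398 [-0.34509869  0.33245931 -0.05462846  0.00252742 -1.16948699  0.49339717]
bar (array([ 488.3, -345.9]), array([14.4, 45.8]), 73.8, np.float64(78.5))
slide [-0.8173 -0.0659  0.0018] rot [-0.002  -0.0015 -0.065 ]
```

Knob is back at rest (bar at 73.8° as before). Now the travel to the aluminium block.

```bash
python3 - <<'E'
from h import *
W=[(488,-345.5,404,-1.4238),(480,-130,404,-1.4238+.19*np.pi),(470,90,404,-1.4238+.38*np.pi),(443.6,309.1,300,.3526)]
for a,b in zip(W,W[1:]): move(b[:3],b[3],a[:3],a[3])
E
```

```text
slide [-0.2679 -0.0296 -0.    ] rot [-0.    0.   -0.19]
slide [-0.2108 -0.177  -0.    ] rot [ 0.    0.   -0.19]
slide [-0.0946 -0.2591  0.13  ] rot [ 0.      0.     -0.1854]
```

>>> step_arm(increments=[{"slide": [-0.054,-0.006,0],"delta_rot": [0,0,-0.04],"fingers": -1},{"slide": [-0.108,-0.012,0],"delta_rot": [0,0,-0.08],"fingers": -1},{"slide": [-0.161,-0.018,0],"delta_rot": [0,0,-0.12],"fingers": -1},{"slide": [-0.214,-0.024,0],"delta_rot": [0,0,-0.16],"fingers": -1},{"slide": [-0.268,-0.03,0],"delta_rot": [0,0,-0.19],"fingers": -1}])

```text
time: 8.2
eef_pos: [479.3, -128.1, 402.5]
ee_rot: [3.14, 0.002, -0.822]
ft_force: [0.6, 1.1, 1.0]
gripper_width: 0.998
gripper_force: 0.0
```

>>> step_arm(increments=[{"slide": [-0.042,-0.035,0],"delta_rot": [0,0,-0.04],"fingers": -1},{"slide": [-0.084,-0.071,0],"delta_rot": [0,0,-0.08],"fingers": -1},{"slide": [-0.126,-0.106,0],"delta_rot": [0,0,-0.12],"fingers": -1},{"slide": [-0.169,-0.142,0],"delta_rot": [0,0,-0.16],"fingers": -1},{"slide": [-0.211,-0.177,0],"delta_rot": [0,0,-0.19],"fingers": -1}])

```text
time: 8.7
eef_pos: [468.8, 92.1, 402.8]
ee_rot: [3.14, 0.002, -0.224]
ft_force: [0.6, 0.1, -0.3]
gripper_width: 1.0
gripper_force: 0.0
```

>>> step_arm(increments=[{"slide": [-0.019,-0.052,0.026],"delta_rot": [0,0,-0.04],"fingers": -1},{"slide": [-0.038,-0.104,0.052],"delta_rot": [0,0,-0.08],"fingers": -1},{"slide": [-0.057,-0.155,0.078],"delta_rot": [0,0,-0.12],"fingers": -1},{"slide": [-0.076,-0.207,0.104],"delta_rot": [0,0,-0.16],"fingers": -1},{"slide": [-0.095,-0.259,0.13],"delta_rot": [0,0,-0.185],"fingers": -1}])

```text
time: 9.2
eef_pos: [441.5, 310.8, 297.9]
ee_rot: [3.141, 0.002, 0.357]
ft_force: [0.1, 0.5, 0.4]
gripper_width: 1.0
gripper_force: 0.0
```

>>> step_arm(increments=[{"slide": [0,0,0],"delta_rot": [0,0,0],"fingers": -1},{"slide": [0,0,0],"delta_rot": [0,0,0],"fingers": -1},{"slide": [0,0,0],"delta_rot": [0,0,0],"fingers": -1}])

```text
time: 9.5
eef_pos: [442.5, 308.7, 299.6]
ee_rot: [3.141, 0.001, 0.352]
ft_force: [-0.1, 0.9, -0.1]
gripper_width: 1.003
gripper_force: 0.0
```

```bash
python3 - <<'E'
from h import *
p,d,c,s=snap("w5","wrist");print(s['eef_pos'],s['ee_rot'],s['gripper_width'])
P=cloud(d,c)
near=np.hypot(P[...,0]-444,P[...,1]-309)<65
r=rect(P,near&(P[...,2]>30)&(P[...,2]<43));print('alu',r)
move([*r[0],186],.3526)
E
```

```text
[442.46547349 308.73776834 299.58817735] [3.14099487e+00 1.12728359e-03 3.51578031e-01] 1.0026768672833246
alu (array([443.6, 309. ]), array([79.9, 46.1]), 20.3, np.float64(36.7))
slide [ 0.0014 -0.0002  0.1426] rot [ 0.      0.0001 -0.0005]
```

View pics/w5.png

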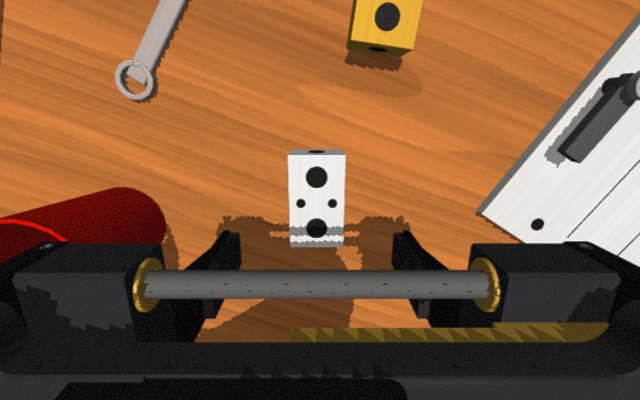

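The wrist view shows the silver block at (317,200), between the open fingers. The brass block is at the top (385,20), and the red cup lies at the left, so I'll check clearance to the cup.

```bash
python3 - <<'E'
from h import *
p,d,c=load("w5");P=cloud(d,c)
hsv=cv2.cvtColor(p,cv2.COLOR_RGB2HSV);m=((hsv[...,0]<6)|(hsv[...,0]>174))&(hsv[...,1]>150)
m[:,200:]=0
Q=P[m];Q=Q[Q[:,2]>20];print(Q.min(0),Q.max(0))
c=viewer.camera_params("top");P=cloud(np.load("pics/top0.npy"),c)
Q=P[240:280,118:168].reshape(-1,3);Q=Q[Q[:,2]>70];print(Q.min(0),Q.max(0))
E
```

```text
[338.50780794 335.24047081  20.00846969] [515.84390773 508.89406263 280.1181429 ]
[305.4344459  -25.66152245  70.01221208] [ 392.91455501  512.93796797 1295.98131486]
```

>>> step_arm(increments=[{"slide": [0.001,0,0.05],"delta_rot": [0,0,0],"fingers": -1},{"slide": [0.001,0,0.1],"delta_rot": [0,0,0],"fingers": -1},{"slide": [0.001,0,0.13],"delta_rot": [0,0,0],"fingers": -1},{"slide": [0.001,0,0.141],"delta_rot": [0,0,0],"fingers": -1},{"slide": [0.001,0,0.141],"delta_rot": [0,0,0],"fingers": -1}])

```text
time: 10.05
eef_pos: [443.6, 308.8, 186.8]
ee_rot: [3.141, 0.001, 0.351]
ft_force: [-0.5, 0.0, 1.1]
gripper_width: 1.001
gripper_force: 0.0
```

>>> step_arm(increments=[{"slide": [0,0,0],"delta_rot": [0,0,0],"fingers": 1},{"slide": [0,0,0],"delta_rot": [0,0,0],"fingers": 1},{"slide": [0,0,0],"delta_rot": [0,0,0],"fingers": 1},{"slide": [0,0,0],"delta_rot": [0,0,0],"fingers": 1},{"slide": [0,0,0],"delta_rot": [0,0,0],"fingers": 1}], squeeze=30)

```text
time: 10.55
eef_pos: [443.4, 309.8, 187.6]
ee_rot: [-3.141, -0.001, 0.352]
ft_force: [0.2, -0.0, -0.5]
gripper_width: 0.629
gripper_force: 0.0
```

>>> step_arm(increments=[{"slide": [0,0,0],"delta_rot": [0,0,0],"fingers": 1},{"slide": [0,0,0],"delta_rot": [0,0,0],"fingers": 1},{"slide": [0,0,0],"delta_rot": [0,0,0],"fingers": 1}])

```text
time: 10.85
eef_pos: [443.4, 309.6, 187.3]
ee_rot: [3.141, 0.0, 0.352]
ft_force: [-0.5, -1.6, 2.9]
gripper_width: 0.526
gripper_force: 30.0
```

>>> step_arm(increments=[{"slide": [0,0,-0.03],"delta_rot": [0,0,0],"fingers": 1},{"slide": [0,0,-0.08],"delta_rot": [0,0,0],"fingers": 1},{"slide": [0,0,-0.125],"delta_rot": [0,0,0],"fingers": 1},{"slide": [0,0,-0.125],"delta_rot": [0,0,0],"fingers": 1},{"slide": [0,0,-0.125],"delta_rot": [0,0,0],"fingers": 1}])

```text
time: 11.35
eef_pos: [442.8, 309.4, 286.8]
ee_rot: [-3.141, 0.001, 0.352]
ft_force: [-0.2, -0.9, -3.3]
gripper_width: 0.529
gripper_force: 30.0
```

>>> step_arm(increments=[{"slide": [0.002,0.038,0],"delta_rot": [0,0,0.018],"fingers": 1},{"slide": [0.004,0.076,0],"delta_rot": [0,0,0.036],"fingers": 1},{"slide": [0.006,0.114,0],"delta_rot": [0,0,0.054],"fingers": 1},{"slide": [0.008,0.152,0],"delta_rot": [0,0,0.073],"fingers": 1},{"slide": [0.0095,0.19,0],"delta_rot": [0,0,0.0908],"fingers": 1}])

```text
time: 11.85
eef_pos: [502.5, 168.2, 284.4]
ee_rot: [3.139, 0.005, 0.064]
ft_force: [0.1, -0.0, -3.3]
gripper_width: 0.527
gripper_force: 30.0
```

>>> step_arm(increments=[{"slide": [0.012,0.036,0],"delta_rot": [0,0,0.018],"fingers": 1},{"slide": [0.025,0.072,0],"delta_rot": [0,0,0.036],"fingers": 1},{"slide": [0.037,0.108,0],"delta_rot": [0,0,0.054],"fingers": 1},{"slide": [0.05,0.144,0],"delta_rot": [0,0,0.073],"fingers": 1},{"slide": [0.0625,0.1794,0],"delta_rot": [0,0,0.0907],"fingers": 1}])

```text
time: 12.35
eef_pos: [561.9, 28.5, 284.2]
ee_rot: [3.139, 0.005, -0.221]
ft_force: [0.2, 0.2, -2.7]
gripper_width: 0.527
gripper_force: 30.0
```

>>> step_arm(increments=[{"slide": [0,0,0],"delta_rot": [0,0,0],"fingers": 1},{"slide": [0,0,0],"delta_rot": [0,0,0],"fingers": 1},{"slide": [0,0,0],"delta_rot": [0,0,0],"fingers": 1}])

```text
time: 12.65
eef_pos: [561.8, 30.2, 285.6]
ee_rot: [3.14, 0.003, -0.217]
ft_force: [0.7, -0.2, -3.2]
gripper_width: 0.523
gripper_force: 30.0
```

```bash
python3 - <<'E'
from h import *
p,d,c,s=snap("w6","wrist");print(s['eef_pos'],s['ee_rot'],s['ft_force'],s['wrist_torque'],s['gripper_width'])
cv2.imwrite("pics/w6c.png",cv2.resize(p[:,120:520],(600,600),interpolation=cv2.INTER_CUBIC)[:,:,::-1])
move([562.4,29.3,199],-.2182)
E
```

```text
[561.82216036  30.24375306 285.586657  ] [ 3.14039319e+00  3.00896676e-03 -2.17355519e-01] [ 0.70848785 -0.18948391 -3.2080617 ] [ 0.0135634  -0.01451156 -0.01620999] 0.5234636382036181
slide [0.0012 0.0013 0.1088] rot [0.0003 0.0007 0.0005]
```

View pics/w6c.png

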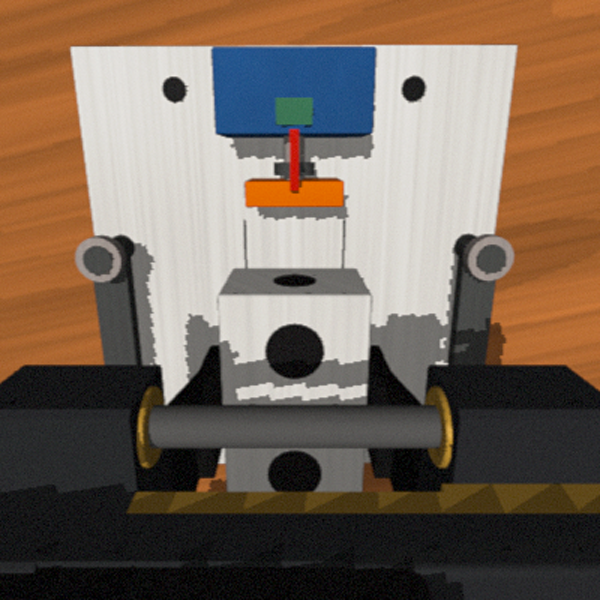

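The view shows the block held squarely, centred at crop column 295. The pad spans columns 245–344, the scribed lines sit at columns 245 and 344, and the pointer is at column 294. I'll check the same pixels in fixture axes.

```bash
python3 - <<'E'
from h import *
p,d,c=load("w6");e=np.array([.9763,-.2164]);n=np.array([.2164,.9763])
o=np.array([552.7,150.3])
def f(x,y,z): X=px(c,120+x/1.5,y/1.5,z)[:2];return np.round(np.array([X@e,X@n])-o,1)
print('lines',f(245,222,12),f(244,266,12),f(344,222,12),f(345,266,12))
print('pad',f(246,206,46),f(344,206,46),'housing front',f(216,134,48),f(373,134,48))
print('plate far',f(72,46,12),f(516,44,12))
zt=285.6-187.2+36.3
print('block front top',f(219,295,zt),f(370,295,zt))
P=cloud(d,c);m=(P[...,2]>zt-3)&(P[...,2]<zt+4);r=rect(P,m);print(r)
t=np.array([561.8,30.2]);print('tcp',t@e-o[0],t@n-o[1])
E
```

```text
lines [33.4 26.9] [ 8.8 28.2] [ 33.4 -27. ] [  8.9 -28.3]
pad [45.4 22.7] [ 45.4 -23.1] housing front [77.1 34.9] [ 77.2 -34.7]
plate far [119.4 109.4] [ 120.6 -108.6]
block front top [28.4 22.4] [ 28.4 -22.1]
(array([566.3,  28.5]), array([69.3, 70.3]), 77.4, np.float64(134.9))
tcp -10.749940000000038 0.7577799999999968
```

>>> step_arm(increments=[{"slide": [0,0,0.04],"delta_rot": [0,0,0],"fingers": 1},{"slide": [0,0,0.08],"delta_rot": [0,0,0],"fingers": 1},{"slide": [0,0,0.1],"delta_rot": [0,0,0],"fingers": 1},{"slide": [0,0,0.107],"delta_rot": [0,0,0],"fingers": 1},{"slide": [0,0,0.107],"delta_rot": [0,0,0],"fingers": 1}])

```text
time: 13.2
eef_pos: [562.4, 30.6, 201.3]
ee_rot: [3.141, 0.001, -0.216]
ft_force: [-0.3, 0.1, -2.6]
gripper_width: 0.525
gripper_force: 30.0
```

>>> step_arm(increments=[{"slide": [0,0,0.001],"delta_rot": [0,0,0],"fingers": 1},{"slide": [0,0,0.001],"delta_rot": [0,0,0],"fingers": 1},{"slide": [0,0,0.001],"delta_rot": [0,0,0],"fingers": 1}])

```text
time: 13.5
eef_pos: [562.7, 30.0, 201.6]
ee_rot: [-3.141, -0.002, -0.218]
ft_force: [-0.9, -0.5, -3.5]
gripper_width: 0.529
gripper_force: 30.0
```

```bash
python3 - <<'E'
from h import *
s=env.sense();print(s['eef_pos'],s['ee_rot'],s['ft_force'],s['wrist_torque'])
E
```

```text
[562.70458656  29.98680401 201.64493094] [-3.14063261e+00 -1.65674604e-03 -2.17646367e-01] [-0.92531372 -0.45685915 -3.53911704] [-0.03864859 -0.02683066  0.01524319]
```

>>> step_arm(increments=[{"slide": [0,0,0.0012],"delta_rot": [0,0,0],"fingers": 1},{"slide": [0,0,0.0012],"delta_rot": [0,0,0],"fingers": 1},{"slide": [0,0,0.0012],"delta_rot": [0,0,0],"fingers": 1}])

```text
time: 13.8
eef_pos: [562.5, 29.8, 199.9]
ee_rot: [-3.142, -0.0, -0.218]
ft_force: [0.1, 0.9, -3.4]
gripper_width: 0.527
gripper_force: 30.0
```

>>> step_arm(increments=[{"slide": [0,0,0.0012],"delta_rot": [0,0,0],"fingers": 1},{"slide": [0,0,0.0012],"delta_rot": [0,0,0],"fingers": 1},{"slide": [0,0,0.0012],"delta_rot": [0,0,0],"fingers": 1}])

```text
time: 14.1
eef_pos: [562.6, 29.8, 199.3]
ee_rot: [3.142, -0.0, -0.218]
ft_force: [-1.3, 0.3, 3.1]
gripper_width: 0.526
gripper_force: 30.0
```

The block is down on the plate. I'll release briefly to let it seat, then regrip.

>>> step_arm(increments=[{"slide": [0,0,0],"delta_rot": [0,0,0],"fingers": -0.2},{"slide": [0,0,0],"delta_rot": [0,0,0],"fingers": -0.2},{"slide": [0,0,0],"delta_rot": [0,0,0],"fingers": -0.2}])

```text
time: 14.4
eef_pos: [562.6, 29.9, 198.9]
ee_rot: [-3.141, -0.001, -0.218]
ft_force: [-0.6, -0.1, 1.1]
gripper_width: 0.596
gripper_force: 0.0
```

>>> step_arm(increments=[{"slide": [0,0,0],"delta_rot": [0,0,0],"fingers": 1},{"slide": [0,0,0],"delta_rot": [0,0,0],"fingers": 1},{"slide": [0,0,0],"delta_rot": [0,0,0],"fingers": 1},{"slide": [0,0,0],"delta_rot": [0,0,0],"fingers": 1},{"slide": [0,0,0],"delta_rot": [0,0,0],"fingers": 1}])

```text
time: 14.9
eef_pos: [562.5, 29.9, 198.8]
ee_rot: [-3.142, -0.0, -0.218]
ft_force: [0.3, 1.0, -1.3]
gripper_width: 0.527
gripper_force: 30.0
```

```bash
python3 - <<'E'
from h import *
s=env.sense();print(s['eef_pos'],s['ee_rot'],s['ft_force'],s['gripper_width'],s['gripper_force'])
t=s['eef_pos'][:2];e=np.array([.9763,-.2164]);n=np.array([.2164,.9763]);print(t@e-552.7,t@n-150.3)
E
```

```text
[562.5271455   29.8502836  198.78798069] [-3.14152951e+00 -1.77877999e-04 -2.17794506e-01] [ 0.28498521  0.97948146 -1.30769761] 0.5267959118761655 29.999987399205565
-9.964349221339944 0.5737061662028111
```

>>> step_arm(increments=[{"slide": [0.003,0.0003,0],"delta_rot": [0,0,0],"fingers": 1},{"slide": [0.006,0.0004,0],"delta_rot": [0,0,0],"fingers": 1},{"slide": [0.009,0.0004,0],"delta_rot": [0,0,0],"fingers": 1},{"slide": [0.013,0.0004,0],"delta_rot": [0,0,0],"fingers": 1},{"slide": [0.016,0.0004,0],"delta_rot": [0,0,0],"fingers": 1}])

```text
time: 15.4
eef_pos: [574.9, 26.6, 198.8]
ee_rot: [3.141, 0.001, -0.218]
ft_force: [-3.7, 0.4, 3.2]
gripper_width: 0.528
gripper_force: 30.0
```

>>> step_arm(increments=[{"slide": [0.0012,0,0],"delta_rot": [0,0,0],"fingers": 1},{"slide": [0.0025,0,0],"delta_rot": [0,0,0],"fingers": 1},{"slide": [0.0037,0,0],"delta_rot": [0,0,0],"fingers": 1},{"slide": [0.005,0,0],"delta_rot": [0,0,0],"fingers": 1},{"slide": [0.006,0,0],"delta_rot": [0,0,0],"fingers": 1}])

```text
time: 15.9
eef_pos: [578.5, 25.9, 198.8]
ee_rot: [3.141, 0.003, -0.218]
ft_force: [-8.7, 4.3, 8.2]
gripper_width: 0.527
gripper_force: 30.0
```

>>> step_arm(increments=[{"slide": [0.0012,0,0],"delta_rot": [0,0,0],"fingers": 1},{"slide": [0.0025,0,0],"delta_rot": [0,0,0],"fingers": 1},{"slide": [0.0037,0,0],"delta_rot": [0,0,0],"fingers": 1},{"slide": [0.005,0,0],"delta_rot": [0,0,0],"fingers": 1},{"slide": [0.005,0,0],"delta_rot": [0,0,0],"fingers": 1}])

```text
time: 16.4
eef_pos: [581.7, 25.3, 198.8]
ee_rot: [3.14, 0.005, -0.217]
ft_force: [-11.6, 5.2, 9.5]
gripper_width: 0.527
gripper_force: 30.0
```

```bash
python3 - <<'E'
from h import *
s=env.sense();f=s['ft_force'];print(s['eef_pos'],s['ee_rot'],f,s['gripper_width'],s['gripper_force'])
t=s['eef_pos'][:2];e=np.array([.9763,-.2164]);n=np.array([.2164,.9763]);print(t@e-552.7,t@n-150.3,'push',-f[:2]@e,f[:2]@n)
E
```

```text
[581.6919462   25.25296703 198.81653571] [ 3.14005532  0.00536159 -0.21730025] [-11.60354381   5.23454746   9.52264767] 0.5265282716370873 30.00889230519533
9.741105009130706 0.2326088719885604 push 12.46129589594607 2.5994818004595124
```

>>> step_arm(increments=[{"slide": [0.001,0,-0.0003],"delta_rot": [0,0.0008,0],"fingers": 1},{"slide": [0.002,0,-0.0004],"delta_rot": [0,0.0015,0],"fingers": 1},{"slide": [0.003,0,-0.0004],"delta_rot": [0,0.0015,0],"fingers": 1},{"slide": [0.004,0,-0.0004],"delta_rot": [0,0.0015,0],"fingers": 1},{"slide": [0.004,0,-0.0004],"delta_rot": [0,0.0015,0],"fingers": 1}])

```text
time: 16.9
eef_pos: [583.7, 24.9, 198.8]
ee_rot: [3.139, 0.004, -0.217]
ft_force: [-16.0, 7.3, 10.8]
gripper_width: 0.524
gripper_force: 30.0
```

```bash
python3 - <<'E'
from h import *
p,d,c,s=snap("w7","wrist");f=s['ft_force'];print(s['eef_pos'],s['ee_rot'],f,s['wrist_torque'])
t=s['eef_pos'][:2];e=np.array([.9763,-.2164]);n=np.array([.2164,.9763]);print(t@e-552.7,t@n-150.3,'push',-f[:2]@e,f[:2]@n)
cv2.imwrite("pics/w7c.png",cv2.resize(p[20:290,180:480],(660,594),interpolation=cv2.INTER_CUBIC)[:,:,::-1])
E
```

```text
[583.72184744  24.863389   198.80835387] [ 3.13922936  0.00403356 -0.21726158] [-16.01990362   7.3355174   10.78559922] [2.34350968 4.03368427 0.3741761 ]
11.807202280365573 0.2915344649190388 push 17.227637868679988 3.6949584943320493
```

View pics/w7c.png

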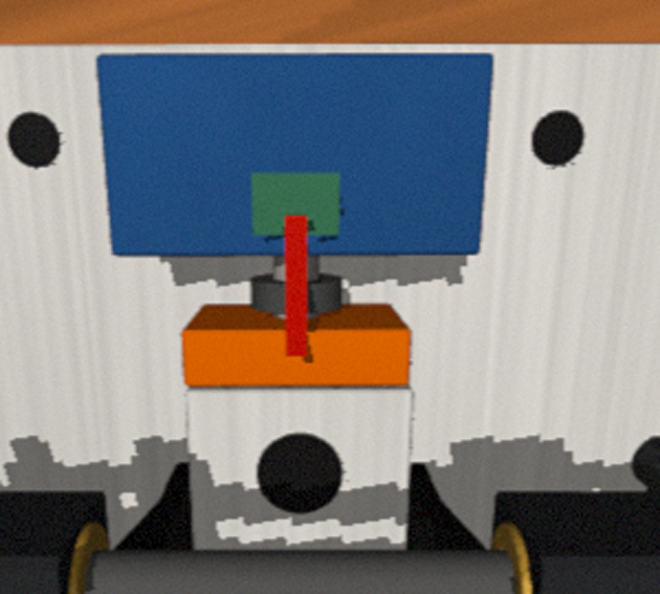

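The pointer tip at (297,216) is already within the green (rows 173–236), about 8 N. The block is flush, centred and square on the pad. I'll ease off the downward force and push about 2 mm more.

>>> step_arm(increments=[{"slide": [0.001,0.0003,-0.0004],"delta_rot": [0,0.0005,0],"fingers": 1},{"slide": [0.0015,0.0003,-0.0008],"delta_rot": [0,0.001,0],"fingers": 1},{"slide": [0.002,0.0003,-0.0008],"delta_rot": [0,0.001,0],"fingers": 1},{"slide": [0.002,0.0003,-0.0008],"delta_rot": [0,0.001,0],"fingers": 1}])

```text
time: 17.35
eef_pos: [584.8, 24.6, 198.8]
ee_rot: [3.139, 0.002, -0.217]
ft_force: [-15.2, 7.8, 9.1]
gripper_width: 0.527
gripper_force: 30.0
```

```bash
cat > m.py <<'E'
from h import *
import sys
p,d,c,s=snap(sys.argv[1],"wrist");f=s['ft_force'];print(s['eef_pos'],s['ee_rot'],f)
t=s['eef_pos'][:2];e=np.array([.9763,-.2164]);n=np.array([.2164,.9763]);print(t@e-552.7,t@n-150.3,'push',-f[:2]@e,f[:2]@n)
P=cloud(d,c);hsv=cv2.cvtColor(p,cv2.COLOR_RGB2HSV)
o=(hsv[...,0]>8)&(hsv[...,0]<22)&(hsv[...,1]>200)&(hsv[...,2]>180)&(P[...,2]>43)&(P[...,2]<51)
E_=P[...,:2]@e-552.7;N=P[...,:2]@n-150.3
near=(np.abs(N)<18)&(E_>0)&(E_<110)
print('pad top x',np.percentile(E_[o&near],[1,99]))
w=(hsv[...,1]<40)&(hsv[...,2]>120)&(np.abs(N)<20)&(E_>0)&(E_<60)&(P[...,2]>40)
A=np.c_[E_[w],N[w],np.ones(w.sum())];k=np.linalg.lstsq(A,P[...,2][w],rcond=None)[0];print('block top slope x,y,z0',k,'front',np.percentile(E_[w],99))
r=((hsv[...,0]<5)|(hsv[...,0]>175))&(hsv[...,1]>180)&near; v=np.argwhere(r);print('pointer tip row',v[:,0].min())
g=(hsv[...,0]>50)&(hsv[...,0]<90)&(hsv[...,1]>80)&near;v=np.argwhere(g);print('green rows',v[:,0].min(),v[:,0].max())
E
python3 m.py w8
```

```text
[584.79229803  24.55079972 198.82654594] [ 3.13908452e+00  2.35204727e-03 -2.17313823e-01] [-15.16447219   7.81707598   9.14865563]
12.919927507907914 0.21799905757768556 push 16.496689441672384 4.350219498208274
pad top x [52.8512036  63.88886986]
block top slope x,y,z0 [-3.12608652e-03 -9.04565481e-04  4.88076709e+01] front 52.081994892101136
pointer tip row 118
green rows 102 399
```

>>> step_arm(increments=[{"slide": [0.0006,0,-0.0003],"delta_rot": [0,0,0],"fingers": 1},{"slide": [0.0006,0,-0.0003],"delta_rot": [0,0,0],"fingers": 1},{"slide": [0.0006,0,-0.0003],"delta_rot": [0,0,0],"fingers": 1},{"slide": [0.0006,0,-0.0003],"delta_rot": [0,0,0],"fingers": 1},{"slide": [0.0006,0,-0.0003],"delta_rot": [0,0,0],"fingers": 1}])

```text
time: 17.9
eef_pos: [585.3, 24.5, 198.8]
ee_rot: [3.139, 0.002, -0.217]
ft_force: [-14.9, 9.3, 7.9]
gripper_width: 0.523
gripper_force: 30.0
```

>>> step_arm(increments=[{"slide": [0,0,0],"delta_rot": [0,0,0],"fingers": 1},{"slide": [0,0,0],"delta_rot": [0,0,0],"fingers": 1},{"slide": [0,0,0],"delta_rot": [0,0,0],"fingers": 1},{"slide": [0,0,0],"delta_rot": [0,0,0],"fingers": 1},{"slide": [0,0,0],"delta_rot": [0,0,0],"fingers": 1}])

```text
time: 18.4
eef_pos: [585.3, 24.4, 198.8]
ee_rot: [3.139, 0.002, -0.217]
ft_force: [-13.9, 7.9, 7.0]
gripper_width: 0.524
gripper_force: 30.0
```

>>> step_arm(increments=[{"slide": [0,0,0],"delta_rot": [0,0,0],"fingers": 1},{"slide": [0,0,0],"delta_rot": [0,0,0],"fingers": 1},{"slide": [0,0,0],"delta_rot": [0,0,0],"fingers": 1},{"slide": [0,0,0],"delta_rot": [0,0,0],"fingers": 1},{"slide": [0,0,0],"delta_rot": [0,0,0],"fingers": 1}])

```text
time: 18.9
eef_pos: [585.3, 24.5, 198.8]
ee_rot: [3.139, 0.002, -0.217]
ft_force: [-14.6, 8.4, 6.9]
gripper_width: 0.526
gripper_force: 30.0
```

>>> step_arm(increments=[{"slide": [0,0,0],"delta_rot": [0,0,0],"fingers": 1},{"slide": [0,0,0],"delta_rot": [0,0,0],"fingers": 1},{"slide": [0,0,0],"delta_rot": [0,0,0],"fingers": 1},{"slide": [0,0,0],"delta_rot": [0,0,0],"fingers": 1},{"slide": [0,0,0],"delta_rot": [0,0,0],"fingers": 1}])

```text
time: 19.4
eef_pos: [585.3, 24.4, 198.8]
ee_rot: [3.139, 0.002, -0.217]
ft_force: [-14.3, 8.3, 7.2]
gripper_width: 0.527
gripper_force: 30.0
```

>>> step_arm(increments=[{"slide": [0,0,0],"delta_rot": [0,0,0],"fingers": 1},{"slide": [0,0,0],"delta_rot": [0,0,0],"fingers": 1},{"slide": [0,0,0],"delta_rot": [0,0,0],"fingers": 1},{"slide": [0,0,0],"delta_rot": [0,0,0],"fingers": 1},{"slide": [0,0,0],"delta_rot": [0,0,0],"fingers": 1}])

```text
time: 19.9
eef_pos: [585.3, 24.4, 198.8]
ee_rot: [3.139, 0.002, -0.217]
ft_force: [-14.5, 8.4, 7.9]
gripper_width: 0.523
gripper_force: 30.0
```

>>> step_arm(increments=[{"slide": [0,0,0],"delta_rot": [0,0,0],"fingers": 1},{"slide": [0,0,0],"delta_rot": [0,0,0],"fingers": 1},{"slide": [0,0,0],"delta_rot": [0,0,0],"fingers": 1},{"slide": [0,0,0],"delta_rot": [0,0,0],"fingers": 1},{"slide": [0,0,0],"delta_rot": [0,0,0],"fingers": 1}])

```text
time: 20.4
eef_pos: [585.3, 24.4, 198.8]
ee_rot: [3.139, 0.002, -0.217]
ft_force: [-13.3, 9.6, 7.2]
gripper_width: 0.523
gripper_force: 30.0
```

```bash
python3 m.py w9; python3 -c "
import cv2;p=cv2.imread('pics/w9.png');cv2.imwrite('pics/w9c.png',cv2.resize(p[20:290,180:480],(660,594),interpolation=cv2.INTER_CUBIC))"
```

```text
[585.27478503  24.43188805 198.82713809] [ 3.13911821e+00  2.31852452e-03 -2.17385295e-01] [-13.26869949   9.64413791   7.18305135]
13.4167120549738 0.20631578367553516 push 15.041222753609189 6.544225273254252
pad top x [53.3464492 64.3776829]
block top slope x,y,z0 [-2.72755037e-03 -1.39152750e-03  4.87999237e+01] front 52.58461766760937
pointer tip row 118
green rows 103 399
```

View pics/w9c.png

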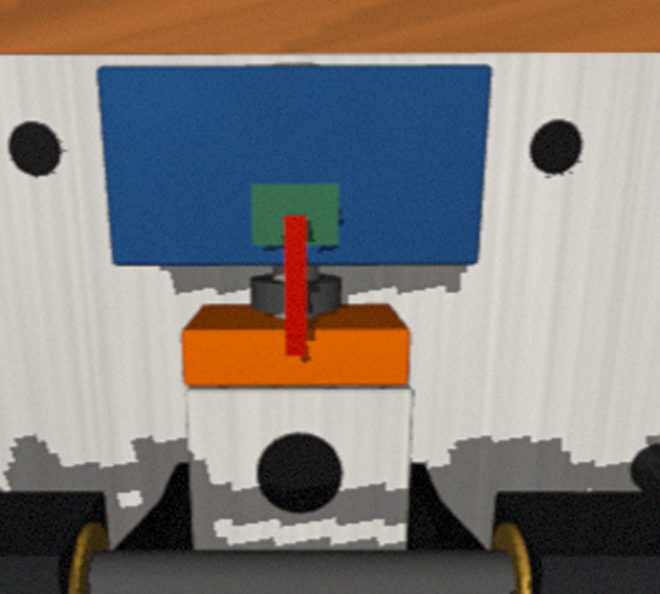

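The pointer tip (297,216) sits mid-green (rows 184–245), which is roughly 9.5–10 N. The block is flush and centred, and the push stayed steady for 2.5 s.

```bash
python3 -c "
from plant import env
print(env.job_done())"
```

```text
the job is handed in; nothing more can be done
None
```

The job is handed in: the valve knob was turned to its stop, held and let spring back, and the aluminium block is held flush against the orange stop at about 10 N, pointer mid-green, steady for over two seconds.

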